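Roll the stone sphere into its hollow and shut the tray

TASK

A freshly polished stone sphere lies loose on the leather in the front of the covered tray. Roll it across the tray, without lifting it, until it sits down in the one empty hollow under the half-open cover, and then close the cover fully. Leave the other two spheres in their hollows, and do not disturb the tin and the ring clamp beside the tray.

Things in the scene. Friction and masses are not known exactly. Their poses are not given: they have to be found in the camera images.
- tray: Dark wooden tray fixed to the bench, 270 x 310 mm. Origin: centre of its underside, on the bench. x points from the open front to the hinged back, y left along the row of hollows, z up. A flat brown leather apron fills x = -125 to 29 mm, top 24 mm above the bench; flush behind it are three hollows at x = 77, y = -96, 0, 96 mm. The rim is 10 mm thick, 38 mm above the bench.
- cover (a joint): Clear acrylic box cover, dark strip along its lower edge, hinged on the tray's back rim. Value: opening angle; 0 = shut, level on the rim; stop at 1.08; starts 0.95 to 1.04, leaning over the hollows. A stiff hinge (1.3 N m friction) holds it wherever left. 270 (front to back) x 310 x 62 mm, walls 4 mm. A brass lift, 40 mm wide, sticks out 12 mm from mid front wall, 18 mm above its lower edge.
- cover_hinge (a point): Middle of the cover's hinge axis, on the tray at x = 135 mm, 38 mm above the bench. Axes as the tray's; the hinge axis runs along y. Shut, the underside of the cover's top is 96 mm above the bench: it clears seated spheres but not one that stands on the flat. About 5 N on the cover's top near its front edge moves it.
- cover_edge (a point): The middle of the cover's top front edge, moving with the cover: 270 mm from the hinge along the cover and 62 mm above the cover's lower edge.
- stone_center (a point): Centre of the loose polished white marble sphere, 80 mm in diameter, about 0.7 kg. Rolling on the leather its centre is 64 mm above the bench; seated in a hollow, about 46 mm. It rolls freely but soon stops (rolling friction).
- hollow (a point): Mouth centre of the one empty hollow (left, middle or right), level with the leather, 24 mm above the bench; axes as the tray's. Round, 64 mm wide, 2 mm bevelled edge, 20 mm deep, grey felt floor. A sphere rests on its edge, sunk 18 mm, its centre 22 mm above this point.
- hollow_b (a point): Mouth centre of another hollow of the same size, with sphere b in it.
- hollow_c (a point): Mouth centre of the third hollow of the same size, with sphere c in it.
- stone_b_center (a point): Centre of sphere b, like the loose one, seated in hollow b. Leave it there.
- stone_c_center (a point): Centre of sphere c, like the loose one, seated in hollow c. Leave it there.
- tin_center (a point): Centre (half-way up) of a closed round brass tin, 83 mm wide and 44 mm high, on the bench to the left of the tray. Leave it alone.
- ring_clamp_center (a point): Centre (half-way up) of a wooden ring clamp 140 mm long, 32 mm wide and 27 mm high, on the bench to the right of the tray. Leave it alone.
There are look-alikes about, which are no part of the job. Leave any purple look-alike of the part that bears hollow alone. Leave any black or blue look-alike of the part that bears stone_center alone.

How it is judged (in metres and radians):
On the way, in this order (a step that is already met when the one before it is completed fails the run):
1. the loose sphere sits in the empty hollow, the cover still open (horizontal distance between stone_center and hollow below 0.008 m and z of stone_center in the frame of hollow below 0.029 m and value of joint cover above 0.4 rad), for 0.3 s.
2. the cover is shut (value of joint cover below 0.03 rad), for 0.2 s.
At the end, for the whole second after the job is handed in: The loose sphere sits in the hollow that was empty (its centre within 8 mm of the hollow's centre line and less than 29 mm above the hollow's mouth), spheres b and c are within 8 mm of the centre lines of theirs, and the cover is shut to within 0.03 rad (horizontal distance between stone_center and hollow below 0.008 m and z of stone_center in the frame of hollow below 0.029 m and horizontal distance between stone_b_center and hollow_b below 0.008 m and horizontal distance between stone_c_center and hollow_c below 0.008 m and value of joint cover below 0.03 rad); the robot touches nothing.
It fails at once if the loose sphere is lifted (its centre more than 12 mm higher than when it rolls on the leather) (z of stone_center in the frame of tray above 0.076 m).
It fails at once if sphere b or c is knocked out of its place (moved more than 12 mm) (distance of any of stone_b_center, stone_c_center from where it was at the start of the episode above 0.012 m).
It fails at once if the tin or the ring clamp is disturbed (moved more than 15 mm) (distance of any of tin_center, ring_clamp_center from where it was at the start of the episode above 0.015 m).
It also fails if it takes over 69 s, if anything falls off the work surface, if the arm or the gripper's body presses on something with over 40 N, if the wrist force passes 120 N, or if a joint passes its speed limit or range.

ROBOT

A 7-joint arm with a two-finger parallel gripper is mounted at the origin on the work surface. World frame = base frame: x ahead of the robot, y to its left, z up, the work surface at z = 0. Lengths are in m, angles in degrees, forces in N, time in s.
With the tool pointing down it reaches from about 0.35 to 0.9 m from the base axis. Payload 7.2 kg.
Tool frame: the origin (TCP) lies at the very end of the fingers, on their centre line; the grasp point (between the pads) lies 19 mm behind it; z points along the fingers, y is the line along which they close (so a half turn about z gives the same grasp; the last joint's range is limited). The gripper opens to 88 mm and grips with 3 to 60 N. Pads are 20 mm wide; open, the fingers measure 115 mm over their backs; the gripper's body (75 mm by 178 mm) begins 61 mm behind the grasp point.
Start: joints at [65.134, 23.554, -0.728, 91.456, 0.321, 64.991, -4.71], TCP at [0.224, -0.584, 0.223] pointing down, gripper open.
Joint ranges: [-169.25, 169.25], [-16.82, 113.86], [-84.01, 82.57], [7.8, 145.47], [-59.2, 239.2], [7.22, 106.19], [-163.78, 163.78]. Speed limits (degrees/s): [136.94, 136.94, 172.46, 172.46, 180, 180, 180].

INTERFACE

Orientations are given as [roll, pitch, yaw] about the fixed x, y, z axes, in that order (R = Rz(yaw) Ry(pitch) Rx(roll)).
In Python, from plant import robot, gripper_to, planner, vision, job gives the robot as it stands. The module is installed in compiled form; this text tells all that it offers. Calls block until the motion is done:
- robot.movep(position, orientation): joint-space move of the TCP to a pose.
- robot.line_to(position, rate=0.15, orientation=None): straight line of the TCP; orientation=None keeps the orientation; rate is the mean speed in m/s.
- robot.move_j(angles): joint-space move.
- gripper_to(opening, squeeze=None): finger opening in m; squeeze is the grip in N (None keeps the last); returns when the fingers have stopped.
- robot.pause(seconds).
- planner.inverse_kinematics(position, orientation): joint angles nearest the present ones, or None.
- robot.get_obs(): the state.
- vision.capture(name): name is "side" or "top" or "wrist"; returns the picture (400x640x3 uint8, blue, green, red); there is no depth.
- vision.camera_model(name): a dict with "fx", "fy", "cx", "cy" (pixels), "k1" (the pictures are not rectified: a ray, as slopes to the right and down, at radius r is drawn at 1 + k1 r^2 times it, then the intrinsics apply), "T" (4x4, takes a point from camera to world coordinates). Camera axes: x right, y down, z forward; pixel columns grow to the right and rows downward; lengths in m; the calibration is good to about 2 mm. A picture is of the moment at which its call begins: read the wrist's pose just before it. camera_model takes no time and is no camera call; for the wrist camera it gives the pose at the moment of the call.
A pose or a line that the arm cannot do raises robot.MotionError and nothing moves.
- job.finish_job(): hands the job in; it is judged then, once.
The state is a dict: "clock": time; "qpos": joint angles; "joint_vel": joint speeds; "tau": joint torques, N m; "ee_pos": TCP position; "ee_rot": TCP orientation; "contact_force": force on the tool from outside, world axes, zero at the start; "ft_torque": the same for the moment, N m; "opening": finger opening in m; "finger_force": force on a finger pad.
Only numpy, scipy, OpenCV 4.12 (cv2) and the standard library are available. Lean on these libraries where they do the work, as an engineer would, in place of code of your own. Each camera call takes 0.05 s, during which the arm holds its last target. There are 200 camera calls.

## Working session

There is one attempt and no reset: what is moved stays moved. The work goes in short steps, each a Python script; the robot and the scene stay as the last script left them, time stands still between calls to the robot, and variables do not carry over. Pictures are saved under pics/ and viewed, at most 10 in all, crops included, and the job is handed in when it is done.

```bash
mkdir -p pics
python3 - <<'E'
from plant import robot, vision
import cv2
for n in("side","top"):
    cv2.imwrite(f"pics/{n}0.png",vision.capture(n)); print(n,vision.camera_model(n))
o=robot.get_obs();print(o['clock'],o['ee_pos'],o['ee_rot'])
E
```

```text
side {'fx': 367.942265877499, 'fy': 367.942265877499, 'cx': 322.03815848758956, 'cy': 205.78107641390585, 'k1': -0.03993059927135963, 'T': array([[-0.29040648, -0.54770515,  0.78465479, -0.10195006],
       [-0.95690187,  0.1676747 , -0.237116  ,  0.14408928],
       [-0.0016971 , -0.81969767, -0.5727939 ,  0.6031409 ],
       [ 0.        ,  0.        ,  0.        ,  1.        ]])}
top {'fx': 369.74068888654284, 'fy': 369.74068888654284, 'cx': 318.16917876326056, 'cy': 199.5108511638143, 'k1': -0.0007881403968568903, 'T': array([[ 0.02150657, -0.99758885,  0.06598447,  0.49286591],
       [-0.99972215, -0.02082175,  0.01104878, -0.04637041],
       [-0.00964823, -0.06620375, -0.99775948,  1.07276164],
       [ 0.        ,  0.        ,  0.        ,  1.        ]])}
0.1 [ 0.22337023 -0.58325835  0.22192363] [-1.79921487e+02  5.08643597e-03  2.09589350e+01]
```

View pics/top0.png

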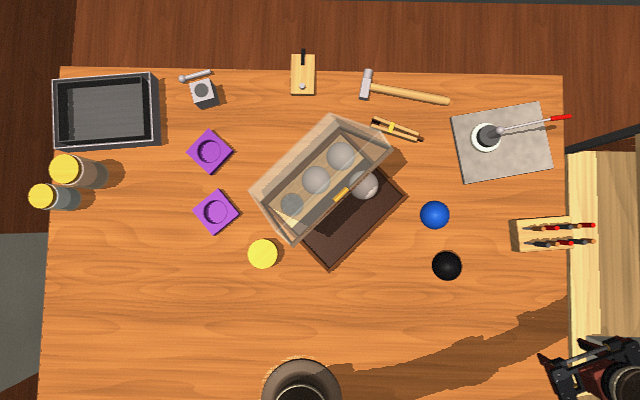

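View pics/side0.png

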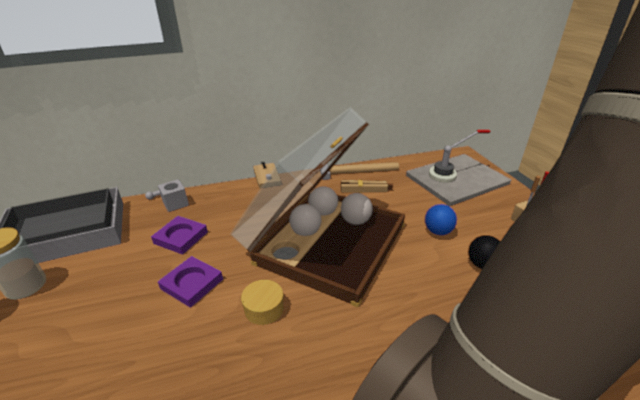

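The top view shows the tray yawed about 45°, with front corners near (330,270) and (405,197). The seated spheres are at (316,180) and (341,155), and the empty hollow is the left one at (291,205). The loose stone is at (365,185), by the right rim. I'll zoom in to get better pixel positions.

```bash
python3 - <<'E'
import cv2,numpy as np
t=cv2.imread('pics/top0.png')[105:280,240:415]; s=cv2.imread('pics/side0.png')[100:305,225:415]
cv2.imwrite('pics/z.png',np.hstack([cv2.resize(t,(400,400),interpolation=cv2.INTER_CUBIC),cv2.resize(s,(371,400),interpolation=cv2.INTER_CUBIC)]))
E
cat > h.py <<'E'
import numpy as np,cv2
from plant import vision
def ray(n,uv,m=None):
    m=m or vision.camera_model(n); d=np.array([(uv[0]-m['cx'])/m['fx'],(uv[1]-m['cy'])/m['fy']])
    p=d.copy()
    for _ in range(20): p=d/(1+m['k1']*(p@p))
    T=m['T']; return T[:3,3],T[:3,:3]@np.r_[p,1]
def onz(n,uv,z,m=None):
    o,d=ray(n,uv,m); return (o+d*(z-o[2])/d[2])
def proj(n,P,m=None):
    m=m or vision.camera_model(n); T=m['T']; q=T[:3,:3].T@(np.array(P)-T[:3,3]); p=q[:2]/q[2]; p=p*(1+m['k1']*(p@p))
    return np.array([m['cx']+m['fx']*p[0],m['cy']+m['fy']*p[1]])
E
python3 - <<'E'
from h import *
for l,uv,z in [('fl',(330,270),.038),('fr',(405,197),.038),('h',(291,205),.024),('b',(316,180),.046),('c',(341,155),.046),('stone',(365,185),.064),('tin',(263,254),.044)]: print(l,onz('top',uv,z).round(4))
for l,uv,z in [('fl',(358,296),.038),('fr',(404,215),.038),('h',(286,250),.024),('b',(305,220),.046),('c',(323,201),.046),('stone',(357,208),.064)]: print('s',l,onz('side',uv,z).round(4))
E
```

```text
fl [ 0.3664 -0.0719  0.038 ]
fr [ 0.5734 -0.2778  0.038 ]
h [0.545  0.0421 0.024 ]
b [ 0.6152 -0.0278  0.046 ]
c [ 0.6872 -0.0963  0.046 ]
stone [ 0.6021 -0.1626  0.064 ]
tin [0.4067 0.1143 0.044 ]
s fl [ 0.3516 -0.0673  0.038 ]
s fr [ 0.5701 -0.2809  0.038 ]
s h [0.5428 0.0379 0.024 ]
s b [ 0.6142 -0.0277  0.046 ]
s c [ 0.682  -0.0956  0.046 ]
s stone [ 0.6012 -0.161   0.064 ]
```

View pics/z.png

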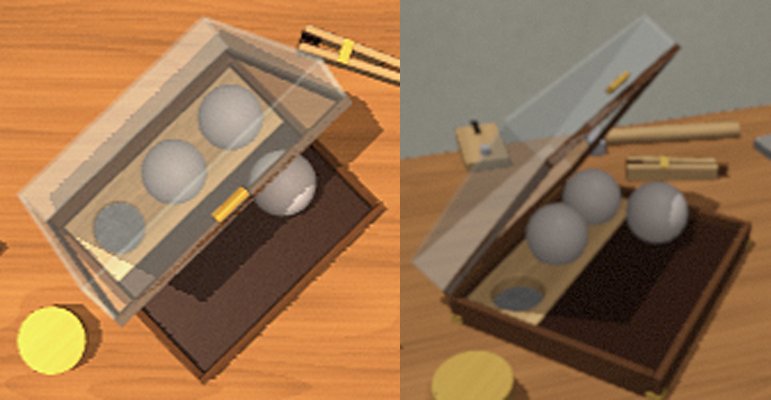

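The two views agree to a few mm. The tray is at about (0.561,-0.083) with a yaw of about 45.4°, and the stone is at tray (-28,-85) mm. My plan is to straddle the stone with a tilted open gripper and roll it left to y=96. Then I'll push it into the hollow with half-closed fingers and swing the cover shut from behind. First I'll check reach.

```bash
cat >> h.py <<'E'
from scipy.spatial.transform import Rotation as R
from plant import robot, gripper_to, planner, job
TP=np.array([.5607,-.083,0]); YAW=np.deg2rad(45.4)
RT=R.from_euler('z',YAW).as_matrix()
def W(x,y,z): return TP+RT@np.array([x,y,z])/1000
def L(p): return RT.T@(np.array(p)-TP)*1000
def ori(elev,flip=1,head=0):   # tool points along tray heading, elev deg below horizontal
    e=np.deg2rad(elev); h=YAW+np.deg2rad(head)
    z=np.array([np.cos(e)*np.cos(h),np.cos(e)*np.sin(h),-np.sin(e)]); y=flip*np.array([-np.sin(h),np.cos(h),0])
    return R.from_matrix(np.c_[np.cross(y,z),y,z]).as_euler('xyz',degrees=True)
def f(p): return np.round(p,3).tolist()
E
python3 - <<'E'
from h import *
for e in (40,45,50,55,60,70,90):
  for fl in (1,-1):
    for hd in (0,-20,-40):
      r=[planner.inverse_kinematics(f(W(*p)),f(ori(e,fl,hd))) is not None for p in [(-21,-85,57),(-100,-85,150),(-21,96,57),(-100,96,120),(45,96,60),(80,0,300),(-95,0,100)]]
      print(e,fl,hd,''.join('.X'[x] for x in r))
E
```

```text
40 1 0 XXXXXXX
40 1 -20 XX....X
40 1 -40 XX.....
40 -1 0 XXXXXXX
40 -1 -20 XX...XX
40 -1 -40 XX.....
45 1 0 XXXXXXX
45 1 -20 XX..XXX
45 1 -40 XX...XX
45 -1 0 XXXXXXX
45 -1 -20 XX..XXX
45 -1 -40 XX...XX
50 1 0 XXXXXXX
50 1 -20 XX..XXX
50 1 -40 XX...XX
50 -1 0 XXXXXXX
50 -1 -20 XX..XXX
50 -1 -40 XX...XX
55 1 0 XXXXXXX
55 1 -20 XXXXXXX
55 1 -40 XX..XXX
55 -1 0 XXXXXXX
55 -1 -20 XXXXXXX
55 -1 -40 XX..XXX
60 1 0 XXXXXXX
60 1 -20 XXXXXXX
60 1 -40 XXX.XXX
60 -1 0 XXXXXXX
60 -1 -20 XXXXXXX
60 -1 -40 XXX.XXX
70 1 0 XXXXXXX
70 1 -20 XXXXXXX
70 1 -40 XXXXXXX
70 -1 0 XXXXXXX
70 -1 -20 XXXXXXX
70 -1 -40 XXXXXXX
90 1 0 XXXXXXX
90 1 -20 XXXXXXX
90 1 -40 XXXXXXX
90 -1 0 XXXXXXX
90 -1 -20 XXXXXXX
90 -1 -40 XXXXXXX
```

Run:
```python
from h import *
robot.movep(f(W(-21-100,-85,57+119)),f(ori(50,-1)))
robot.pause(.2)
m=vision.camera_model('wrist'); im=vision.capture('wrist'); cv2.imwrite('pics/w1.png',im)
o=robot.get_obs(); print(o['clock'],o['ee_pos'],o['ee_rot'],f(W(-121,-85,176)),planner and o['qpos'])
P=W(-28,-85,64); print(proj('wrist',P,m)); print(proj('wrist',W(77,0,46),m),proj('wrist',W(77,96,24),m)); print(m)
```

```text
2.0417 [ 0.53594055 -0.22950342  0.1760443 ] [179.98280473 -39.98579618  45.36978056] [0.536, -0.229, 0.176] [ 62.18645442  26.92500568 -26.84072064 109.05276461 -38.54294802
  48.68466537  20.27754591]
[320.75464005 188.69511806]
[257.54602321 124.04897805] [193.48426203 134.41551609]
{'fx': 282.33250437794595, 'fy': 282.33250437794595, 'cx': 321.82822250810943, 'cy': 200.31574763928714, 'k1': -0.031366401171308705, 'T': array([[ 7.11547509e-01, -6.45161079e-01,  2.78329526e-01,
         5.05051851e-01],
       [-7.02637988e-01, -6.53336156e-01,  2.81871823e-01,
        -2.62086186e-01],
       [-9.98726012e-06, -3.96130092e-01, -9.18194397e-01,
         3.52045244e-01],
       [ 0.00000000e+00,  0.00000000e+00,  0.00000000e+00,
         1.00000000e+00]])}
```

View pics/w1.png

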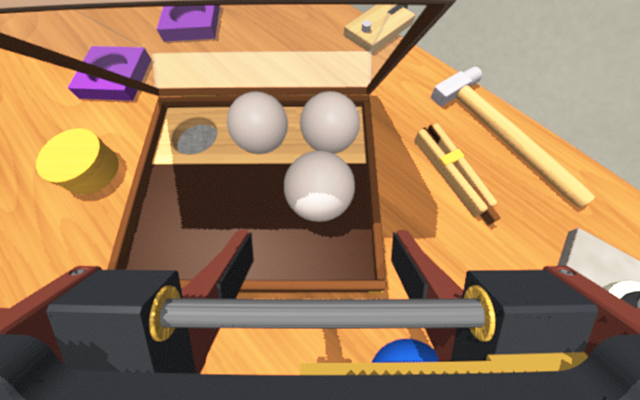

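The wrist view confirms the estimates. The stone is at (320,187) against a predicted (321,189), sphere b at (257,123) and the hollow at (194,137), each within 3 px. I'll straddle the stone and roll it left.

Run:
```python
from h import *
robot.line_to(f(W(-22,-85,57)),rate=.08)
o=robot.get_obs(); print(o['clock'],o['contact_force'],L(o['ee_pos']))
gripper_to(.084,3)
robot.line_to(f(W(-22,94,57)),rate=.06)
robot.pause(.4)
o=robot.get_obs(); print(o['clock'],o['contact_force'],L(o['ee_pos']),o['opening'],o['finger_force'])
m=vision.camera_model('wrist'); im=vision.capture('wrist'); cv2.imwrite('pics/w2.png',im); cv2.imwrite('pics/s2.png',vision.capture('side'))
print(proj('wrist',W(-28,96,64),m))
```

```text
4.1333 [-0.10521982 -0.49642794 -1.68992146] [-21.84685008 -85.19815376  57.23949273]
7.975 [-0.01829287 -0.22801232 -0.12460605] [-22.48127939  93.95947479  56.99505456] 0.08378165328379002 0.0321952358353883
[317.09568419 251.41120012]
```

View pics/w2.png

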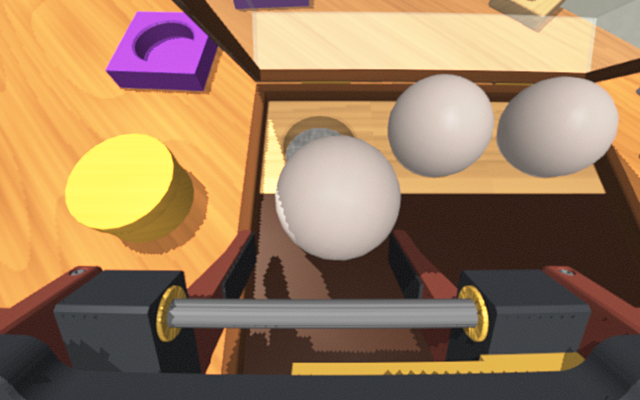

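The stone slipped forward out of the finger tips and its centre is now at (338,198), just in front of the hollow. I'll work out where it is.

Run:
```python
from h import *
im=cv2.imread('pics/w2.png'); g=im.min(2); 
msk=((g>120)&(im.max(2).astype(int)-g<45)).astype('uint8'); msk[:, :270]=0;msk[:,404:]=0;msk[265:]=0;msk[:135]=0
c=max(cv2.findContours(msk,0,2)[0],key=cv2.contourArea); print(cv2.minEnclosingCircle(c),cv2.boundingRect(c))
print(L(onz('wrist',(338,198),.064)), L(onz('wrist',(320,138),.024)))
```

```text
((334.44378662109375, 192.1100616455078), 67.74749755859375) (275, 135, 125, 124)
[ 7.33288558 82.56794466 64.        ] [83.55095867 94.80641119 24.        ]
```

Run:
```python
from h import *
robot.line_to(f(W(-55,88,75)),rate=.1)
gripper_to(.05,20)
robot.line_to(f(W(-50,82.5,58)),rate=.08)
robot.line_to(f(W(8,93.5,58)),rate=.04)
robot.line_to(f(W(36,97,58)),rate=.04)
robot.pause(.5)
o=robot.get_obs(); print(o['clock'],o['contact_force'],L(o['ee_pos']),o['opening'])
m=vision.camera_model('wrist'); im=vision.capture('wrist'); cv2.imwrite('pics/w3.png',im); s=vision.capture('side')
cv2.imwrite('pics/s3.png',s); cv2.imwrite('pics/z3.png',np.hstack([im[:,100:540],cv2.resize(s[140:305,265:413],(359,400))]))
print(proj('wrist',W(77,96,46),m),proj('side',W(77,96,46)))
```

```text
Traceback (most recent call last):
plant.MotionError: the arm cannot follow that straight line within its joint ranges
```

Run:
```python
from h import *
o=robot.get_obs(); print(o['clock'],L(o['ee_pos']),o['qpos'],o['contact_force'])
for e in (45,50,55,60):
  for h in (0,-10,10,20):
    print(e,h,[ (lambda q: None if q is None else np.round(q).astype(int).tolist())(planner.inverse_kinematics(f(W(*p)),f(ori(e,-1,h)))) for p in [(-50,82.5,58),(-20,88,58),(8,93.5,58),(36,97,58)]])
```

```text
11.3167 [ 7.70210354 92.93892866 57.94572016] [ 63.56160918  37.31554058 -52.85182698 132.78708783 -55.60787959
   9.002016    31.25927193] [-0.3275902  -0.54605641 -0.45779704]
45 0 [[77, 42, -55, 134, -52, 14, 39], [74, 43, -57, 134, -55, 10, 39], [80, 59, -75, 133, 72, 14, -87], [75, 57, -74, 133, 83, 13, -100]]
45 -10 [[90, 61, -79, 139, 94, 17, -110], [80, 51, -70, 139, 131, 8, -153], [76, 51, -70, 139, 135, 12, -161], [64, 43, -60, 138, 183, 12, 145]]
45 10 [[70, 39, -45, 128, -44, 27, 39], [67, 40, -47, 128, -46, 23, 38], [64, 41, -49, 128, -48, 20, 36], [61, 42, -50, 128, -50, 17, 35]]
45 20 [[62, 39, -36, 123, -40, 37, 41], [59, 39, -38, 123, -42, 34, 40], [57, 39, -39, 123, -43, 32, 38], [54, 40, -40, 122, -44, 30, 37]]
50 0 [[70, 35, -49, 133, -52, 16, 34], [67, 36, -51, 133, -54, 12, 33], [64, 37, -53, 133, -56, 9, 31], [72, 53, -74, 132, 73, 15, -96]]
50 -10 [[84, 49, -73, 138, 82, 11, -106], [82, 56, -79, 137, 94, 21, -120], [72, 45, -69, 137, 114, 10, -146], [67, 46, -69, 136, 117, 13, -152]]
50 10 [[62, 34, -39, 128, -46, 27, 36], [59, 35, -41, 128, -47, 24, 34], [57,
[... 615 characters left out ...]
 25]]
55 20 [[46, 30, -24, 124, -42, 36, 37], [43, 30, -25, 124, -43, 34, 35], [41, 31, -26, 123, -44, 32, 32], [38, 31, -27, 123, -45, 31, 30]]
60 0 [[48, 25, -31, 132, -48, 20, 21], [44, 25, -31, 131, -49, 18, 18], [40, 25, -31, 131, -50, 16, 15], [35, 26, -30, 130, -51, 15, 13]]
60 -10 [[52, 24, -38, 135, -53, 12, 16], [47, 25, -37, 135, -56, 10, 14], [41, 25, -36, 134, -59, 8, 14], [57, 36, -62, 132, 66, 12, -111]]
60 10 [[43, 26, -24, 128, -44, 28, 27], [40, 26, -25, 128, -45, 26, 24], [36, 26, -25, 127, -45, 25, 21], [33, 27, -25, 126, -45, 23, 18]]
60 20 [[37, 27, -16, 125, -41, 36, 33], [34, 27, -17, 124, -42, 34, 30], [31, 27, -18, 123, -43, 33, 27], [28, 28, -18, 122, -43, 31, 25]]
```

Run:
```python
from h import *
robot.line_to(f(W(36,96,58)),rate=.03,orientation=f(ori(50,-1,10)))
robot.pause(.5)
o=robot.get_obs(); print(o['clock'],o['contact_force'],L(o['ee_pos']),o['opening'])
m=vision.camera_model('wrist'); im=vision.capture('wrist'); s=vision.capture('side')
cv2.imwrite('pics/w3.png',im);cv2.imwrite('pics/s3.png',s); cv2.imwrite('pics/z3.png',np.hstack([im[:,100:540],cv2.resize(s[100:305,225:409],(359,400))]))
print(proj('wrist',W(77,96,46),m),proj('side',W(77,96,46)))
```

```text
12.9167 [ 0.30448874 -0.42200542  0.35097827] [36.19863905 95.68845248 58.01312226] 0.04989563675660986
[330.20639219 195.27046606] [284.52659281 241.99452455]
```

View pics/z3.png

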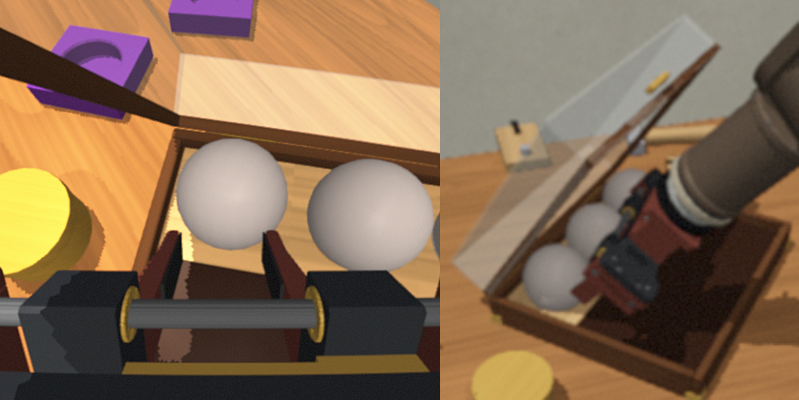

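The stone is seated. It reads (332,194) in the wrist view and (285,242) in the side view, and both match the seated prediction. Next I'll retreat, go over the top and swing the cover shut.

Run:
```python
from h import *
robot.line_to(f(W(-45,82,150)),rate=.1)
robot.line_to(f(W(-110,60,230)),rate=.15)
gripper_to(0,20)
D=f(ori(90,-1))
robot.movep(f(W(-120,0,420)),D)
robot.line_to(f(W(115,0,420)),rate=.15)
robot.line_to(f(W(118,0,285)),rate=.12)
o=robot.get_obs(); print(o['clock'],o['contact_force'],L(o['ee_pos']),o['opening'])
s=vision.capture('side');t=vision.capture('top')
cv2.imwrite('pics/z4.png',np.hstack([cv2.resize(s[50:305,200:440],(376,400)),cv2.resize(t[80:300,220:440],(400,400))]))
```

```text
20.1167 [ 0.46330288 -0.81331587  0.17367441] [118.6710829   -0.46997264 285.85508716] 0.0007287750563432945
```

View pics/z4.png

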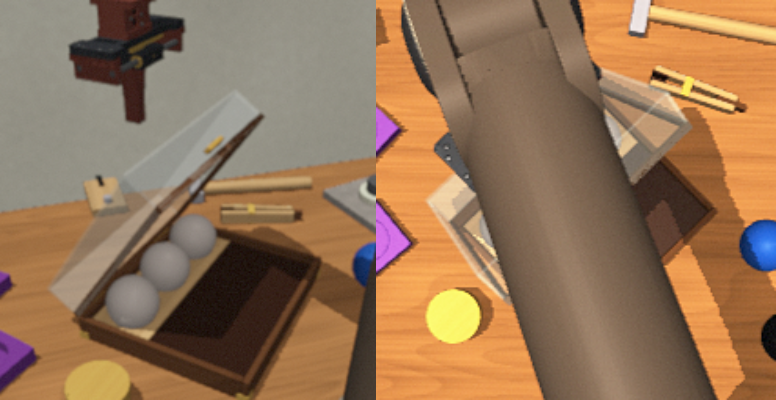

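The picture shows all three spheres seated, with the fingers behind the cover and clear of it. Now I'll sweep the cover shut.

Run:
```python
from h import *
def P(a,d=0): return f(W(145-245*np.cos(a)+62*np.sin(a)-d*np.sin(a),0,38+245*np.sin(a)+62*np.cos(a)-d*np.cos(a)))
ok=True
for a in [1.04,.95,.85,.75,.65,.55,.45,.35,.25,.15,.08,.03]:
    robot.line_to(P(a),rate=.08); o=robot.get_obs(); print(a,o['clock'],o['contact_force'].round(1),L(o['ee_pos']).round())
    if np.linalg.norm(o['contact_force'])>25: ok=False;break
if ok:
  for z in (100,98,96,94,92,90):
    robot.line_to(f(W(-100,0,z)),rate=.03); o=robot.get_obs(); print(z,o['contact_force'].round(1),L(o['ee_pos']).round(1))
    if o['contact_force'][2]>14: break
```

```text
1.04 20.9167 [-0.4  0.5 -0.7] [ 74.  -0. 281.]
0.95 21.35 [-0.4 -0.4 -0.3] [ 53.  -0. 273.]
0.85 21.8167 [-0.4 -0.1 -0.9] [ 29.  -1. 263.]
0.75 22.2833 [-0.3 -0.3 -0.2] [  7.   1. 250.]
0.65 22.7417 [ 0.6 -0.8 -0.9] [-14.  -0. 235.]
0.55 23.2083 [ 0.7 -0.5  0.4] [-31.   0. 219.]
0.45 23.6833 [ 0.  -0.4 -0.6] [-49.  -1. 200.]
0.35 24.1417 [ 0.5  0.6 -0.2] [-64.   1. 180.]
0.25 24.6 [ 1.1  0.2 -0.6] [-78.  -0. 158.]
0.15 25.0667 [-0.   0.6  0.4] [-89.  -0. 135.]
0.08 25.4417 [-0.2  0.7  0.1] [-94.   0. 118.]
0.03 25.75 [ 0.6 -0.8 -0.1] [-98.   0. 107.]
100 [0.3 0.7 4.9] [-99.8   0.  100.4]
98 [-7.5  0.8 26.3] [-9.970e+01 -1.000e-01  1.002e+02]
```

Run:
```python
from h import *
robot.line_to(f(W(-100,0,250)),rate=.1)
robot.movep([.3,-.5,.35],[180,0,20]); robot.pause(.3)
o=robot.get_obs(); print(o['clock'],o['contact_force'])
s=vision.capture('side');t=vision.capture('top')
cv2.imwrite('pics/z5.png',np.hstack([cv2.resize(s[100:305,225:415],(371,400)),cv2.resize(t[105:280,240:415],(400,400))]))
```

```text
29.8667 [-0.85380574 -0.78554235  0.3367029 ]
```

View pics/z5.png

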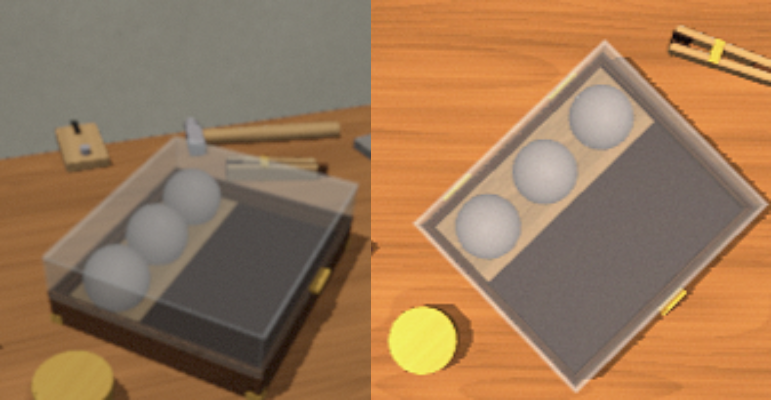

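The cover lies level on the rim, all three spheres are seated, the tin and clamp haven't moved, and the robot is clear.

```bash
python3 -c "
from plant import job; print(job.finish_job())"
```

```text
the job is handed in; nothing more can be done
None
```

I rolled the stone into the empty left hollow, shut the cover fully and handed the job in at about 30 s; the final pictures show all three spheres seated and the tin and clamp in place, but no verdict was returned.

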